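# Open the top half of the nest box's split door

### The job

The nestlings in the wooden nest box are due for a feed: swing the top half of its green split door wide open toward you, about square to the front of the box, and leave it standing open. The bottom half must stay shut with its bolt pushed home so nothing can hop out, and the glass jar standing in front of the box is to be left where it is.

Things in the scene. Friction and masses are not known exactly. Their poses are not given: they have to be found in the camera images.
- top_pull (a point): grasp point on the top half's pull: an upright orange post, 16 mm diameter, 66 tall, free at its top, held only by a flat bracket 40 mm below this point. Point on its axis, 242 mm above the table, 29 below the post's top, 28 below the box roof, 40 out from the door face. Turns with the door: y along the door to the hinge, -x out of its face. The bottom half has an equal post below it.
- top_hinge (a point): point on the upright hinge axis at the left edge of the top half, in the door's front plane, level with top_pull; the pull is 168 mm along the door from it and 40 out. Axes as top_pull. Top half: green, clear window, 194 wide, 122 high, 12 thick, lower edge 137 mm above the table. Box: light wood, 185 deep, 240 wide, 270 mm high, fixed.
- top_half (a joint): rad: 0 shut, growing as the free right edge of the top half swings toward the robot, then left (clockwise from above), stop at 1.8. May start up to 0.15 ajar. Friction of about 1 N at the pull, no spring or latch: it stays where it is left.
- bottom_bolt (a joint): steel barrel bolt on the front of the bottom half, 85 mm above the table at its right edge; it holds the bottom half shut. In m: 0 pushed home (as it starts), up to 0.03 drawn back toward the hinge.
- glass_jar: loose clear glass jar, 62 mm in diameter, 60 mm high, upright on the table close in front of the box, below the sweep of the top half. Origin at the centre of its underside, z up.

How it is judged:
At the end, for the whole second after the job is handed in: The top half stands still, open by at least 1.2 rad (69 degrees); the bolt of the bottom half is home within 8 mm; the jar is within 30 mm of where it stood (value of joint top_half above 1.2 rad and velocity of joint top_half between -0.05 and 0.05 rad/s and value of joint bottom_bolt below 0.008 m and distance of glass_jar from where it was at the start of the episode below 0.03 m); the robot touches nothing.
It fails at once if the bolt of the bottom half is drawn by more than 8 mm (value of joint bottom_bolt above 0.008 m).
It fails at once if the glass jar is shifted by more than 30 mm or knocked over (distance of glass_jar from where it was at the start of the episode above 0.03 m).
It also fails if it takes over 38 s, if anything falls off the work surface, if the arm or the gripper's body presses on something with over 40 N, if the wrist force passes 120 N, or if a joint passes its speed limit or range.

### The arm

A 7-joint arm with a two-finger parallel gripper is mounted at the origin on a cart in front of the work surface, level with it; the furniture and walls round the work are solid. World frame = base frame: x ahead of the robot, y to its left, z up, the work surface at z = 0. Lengths are in m, angles in rad, forces in N, time in s.
With the tool pointing down it reaches from about 0.4 to 0.9 m from the base axis. Payload 5.6 kg.
Tool frame: the origin (TCP) lies on the centre line of the jaws, within the pads' length; the fingertips stand 14 mm ahead of it and the grasp point (between the pads) lies 5 mm behind it; y points along the fingers, z is the direction in which the jaws open and shut, and the axes are right-handed (so a half turn about y gives the same grasp; the last joint's range is limited). The gripper opens to 92 mm and grips with 3 to 60 N. Pads are 20 mm wide; open, the fingers measure 128 mm over their backs; the gripper's body (75 mm by 189 mm) begins 69 mm behind the grasp point.
Start: joints at [1.278, 0.468, -0.012, 1.603, 0.006, 1.071, -0.056], TCP at [0.161, -0.63, 0.194] pointing down, gripper open.
Joint ranges: [-2.53, 2.53], [-0.31, 2.02], [-1.57, 1.55], [0.28, 2.44], [-1.29, 4.43], [0.15, 1.84], [-2.92, 2.92]. Speed limits (rad/s): [2.57, 2.57, 3.14, 3.14, 3.14, 3.14, 3.14].

### API

Orientations are given as a 3x3 rotation matrix whose columns are the frame's x, y, z axes.
In Python, from rig import get_obs, read_camera, close_job gives the robot as it stands. The module is installed in compiled form; this text tells all that it offers.
- The arm moves only by the tool move_arm, never from a script. Its argument "series" is one flat list of numbers, 7 for each row, row after row: the shift along the tool's x, y, z scaled (see below), then the turn, a rotation vector about the tool's x, y, z scaled (see below), then the opening, from 0 (shut) to 1 (fully open). A call has 1 to 5 rows; each row shifts and turns the commanded pose from where the row before left it, along the tool's axes as they then stand; what a row does not reach is not made up. The controller multiplies each number of a shift by 150 mm and each number of a turn by pi rad. A row lasts 1/8 s, in which the tool goes at most 62.5 mm and 10.7 degrees, less where a joint would pass 70% of its speed; a pose out of reach is approached as far as the arm can. A call with a number of a shift or a turn outside -1 to 1 is refused whole. A call with a gripper value outside its range is refused whole. The fingers move at their own pace and stop on an object; "force" is the grip in N (left out, the last holds). Time passes only in rows, so rows that do not move let the fingers close. It gives the time, the measured TCP pose, the force and the opening at its end, in the units of the state.
- get_obs(): the state, without advancing time (a new reading comes with each control period).
- read_camera(name): name is "side" or "top"; returns a dict with "frame" (400x640x3 uint8, blue, green, red), "camera_matrix" (3x3 intrinsics, pixels), "k1" (the pictures are not rectified: a ray, as slopes to the right and down, at radius r is drawn at 1 + k1 r^2 times it, then the intrinsics apply), "R" (3x3) and "t" (3): a world point X has camera coordinates R X + t. Camera axes: x right, y down, z forward; pixel columns grow to the right and rows downward; lengths in m; the calibration is good to about 2 mm. A picture is of the moment at which its call begins. There is no depth.
- close_job(): hands the job in, once; it reports no verdict.
The state is a dict: "clock": time; "q": joint angles; "joint_velocities": joint speeds; "joint_efforts": joint torques, N m; "tcp_pos": TCP position; "tcp_rot": TCP orientation; "contact_force": force on the tool from outside, world axes, zero at the start; "ft_torque": the same for the moment, N m; "grip_width": opening from 0.0 (shut) to 1.0 (fully open).
Only numpy, scipy, OpenCV 4.12 (cv2) and the standard library are available. Lean on these libraries where they do the work, as an engineer would, in place of code of your own. Each camera call takes 0.05 s, during which the arm holds its last target. There are 200 camera calls.

## Working session

There is one attempt and no reset: what is moved stays moved. The work goes in short steps, Python scripts to look and compute and a tool call to move; the robot and the scene stay as the last step left them, time stands still between calls to the robot, and variables do not carry over. Pictures are saved under pics/ and viewed, on a budget of 10 in all, crops included, one or two more only if the job needs it, and the job is handed in when it is done.

Besides the shell and the picture viewer there is one more tool, called after "Emit:" as name(argument=value, ...) on one line, values as JSON. move_arm: Moves the arm, as the interface text tells. Its arguments: {"type":"object","properties":{"series":{"type":"array"},"force":{"type":"number"}},"required":["series"]}

```bash
mkdir -p pics; python3 - <<'E'
from rig import *
import cv2,numpy as np
o=get_obs();print({k:np.round(v,3).tolist() for k,v in o.items()})
for n in("side","top"):
    c=read_camera(n);cv2.imwrite(f"pics/{n}0.png",c["frame"]);print(n,c["camera_matrix"],c["k1"],c["R"],c["t"], -np.array(c["R"]).T@c["t"])
E
```

```text
{'clock': 0.0, 'q': [1.278, 0.468, -0.012, 1.604, 0.006, 1.071, -0.056], 'joint_velocities': [-0.001, 0.0, 0.002, 0.0, 0.0, 0.001, -0.001], 'joint_efforts': [-0.0, -52.057, -0.012, -24.375, -0.057, 0.017, 0.0], 'tcp_pos': [0.16, -0.629, 0.193], 'tcp_rot': [[-0.969, -0.001, 0.247], [-0.247, 0.002, -0.969], [0.0, -1.0, -0.002]], 'contact_force': [-0.55, -0.113, -0.587], 'ft_torque': [0.009, 0.021, 0.002], 'grip_width': 1.001}
side [[479.19373128   0.         321.84586758]
 [  0.         479.19373128 197.2977379 ]
 [  0.           0.           1.        ]] -0.12169893169974369 [[ 0.04340749 -0.99905297 -0.00299113]
 [-0.85584325 -0.03564032 -0.5160059 ]
 [ 0.51541063  0.02495847 -0.8565798 ]] [-0.01352537  0.58557016  0.96463508] [ 0.0045602  -0.01671846  1.12840413]
top [[512.89708071   0.         325.49705661]
 [  0.         512.89708071 203.92958228]
 [  0.           0.           1.        ]] 0.05724073224214789 [[ 0.0124404  -0.99989839 -0.00696026]
 [-0.99680659 -0.01185223 -0.07896927]
 [ 0.07887875  0.00792044 -0.99685275]] [0.0357544  0.60876525 1.37750237] [0.49772076 0.03205557 1.42148963]
```

View pics/side0.png

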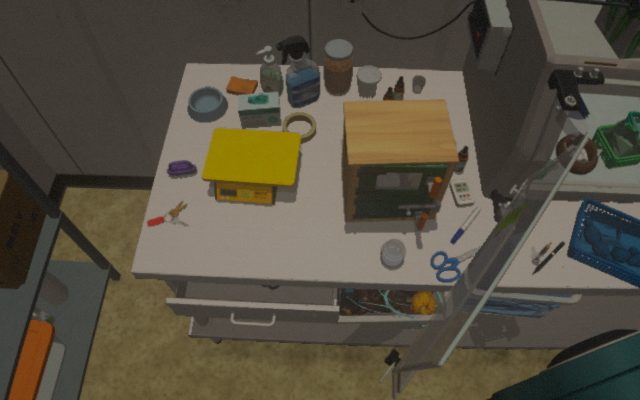

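View pics/top0.png

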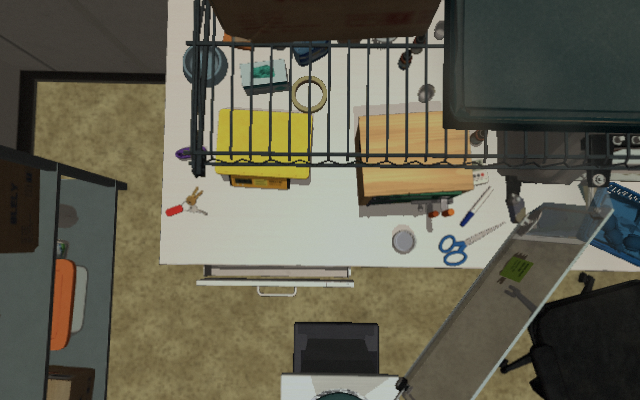

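```bash
cat > h.py <<'E'
from rig import *
import cv2,numpy as np
np.set_printoptions(precision=4,suppress=True)
def ray(c,u,v):
    K=np.array(c["camera_matrix"]);R=np.array(c["R"]);t=np.array(c["t"])
    p=cv2.undistortPoints(np.array([[[u,v]]],float),K,np.array([c["k1"],0,0,0,0.]))[0,0]
    return -R.T@t, R.T@np.array([p[0],p[1],1])
def onz(c,u,v,z):
    o,d=ray(c,u,v);return o+d*(z-o[2])/d[2]
def proj(c,X):
    p,_=cv2.projectPoints(np.array(X,float).reshape(-1,1,3),cv2.Rodrigues(np.array(c["R"]))[0],np.array(c["t"]),np.array(c["camera_matrix"]),np.array([c["k1"],0,0,0,0.]));return p[:,0]
E
python3 - <<'E'
from h import *
s=read_camera("side");t=read_camera("top")
a=cv2.resize(s["frame"][90:240,330:490],None,fx=4.9,fy=4,interpolation=3)[:, :800]
a=cv2.resize(s["frame"][95:275,335:495],(533,600),interpolation=3)
b=cv2.resize(t["frame"][100:260,340:500],(267*2,267*2),interpolation=3)
cv2.imwrite("pics/s1.png",a);cv2.imwrite("pics/t1.png",b)
for n,c in(("s",s),("t",t)):
    h=cv2.cvtColor(c["frame"],cv2.COLOR_BGR2HSV);m=cv2.inRange(h,(2,150,90),(14,255,255))
    k,l,st,ce=cv2.connectedComponentsWithStats(m)
    for i in range(1,k):
        if st[i,4]>8 and 300<ce[i,0]<500 : print(n,st[i],ce[i])
E
```

```text
s [435 177   7   6  20] [437.65 179.65]
s [422 214   6   5  23] [424.0435 215.913 ]
t [448 209   6   6  31] [450.2903 211.7097]
t [433 211   5   6  23] [434.8696 213.2174]
```

View pics/s1.png

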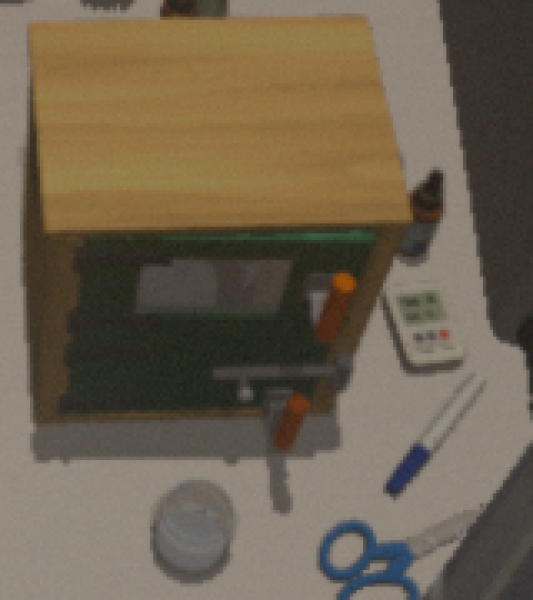

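View pics/t1.png

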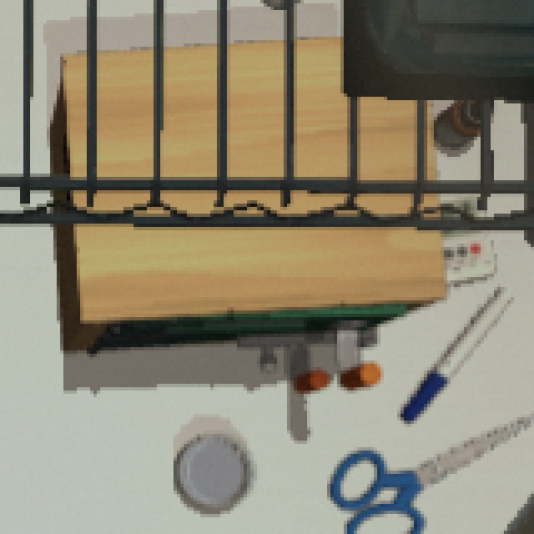

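```bash
python3 - <<'E'
from h import *
s=read_camera("side");t=read_camera("top")
a=cv2.resize(s["frame"][60:400,370:640],(400,504),interpolation=3)
b=cv2.resize(t["frame"][140:400,330:640],(400,336),interpolation=3)
im=np.zeros((504,800,3),np.uint8);im[:,:400]=a;im[:336,400:]=b
im=np.clip(im.astype(float)*1.5,0,255).astype(np.uint8)
cv2.imwrite("pics/c2.png",im)
def tri(a,b):
    o1,d1=ray(s,*a);o2,d2=ray(t,*b)
    A=np.stack([d1,-d2],1);k=np.linalg.lstsq(A,o2-o1,rcond=None)[0]
    return (o1+d1*k[0]+o2+d2*k[1])/2,np.linalg.norm(o1+d1*k[0]-o2-d2*k[1])
print("posttop",tri((438,179.5),(450.6,211.8)),onz(s,438,179.5,.271),onz(t,450.6,211.8,.271))
print("low post",tri((424.7,216),(434.5,213.5)))
for n,c,u,v in(("sFL",s,347.9,164.3),("sFR",s,458,161),("tFL",t,364,196.5),("tFR",t,473.6,189.3)):print(n,onz(c,u,v,.27))
print("jar",onz(t,403.5,242,.06),onz(s,393.5,252,.03))
print(proj(t,get_obs()["tcp_pos"]),proj(s,get_obs()["tcp_pos"]))
E
```

```text
posttop (array([ 0.5743, -0.2387,  0.2728]), np.float64(0.0006321740133502897)) [ 0.5755 -0.2394  0.271 ] [ 0.5744 -0.2388  0.271 ]
low post (array([ 0.581 , -0.2403,  0.0983]), np.float64(0.00392939108925332))
sFL [ 0.6075 -0.0449  0.27  ]
sFR [ 0.6273 -0.2888  0.27  ]
tFL [ 0.6067 -0.0453  0.27  ]
tFR [ 0.6257 -0.2904  0.27  ]
jar [ 0.5071 -0.1643  0.06  ] [ 0.5127 -0.1716  0.03  ]
[[619.3435 398.4549]] [[636.7159 385.0025]]
```

View pics/c2.png

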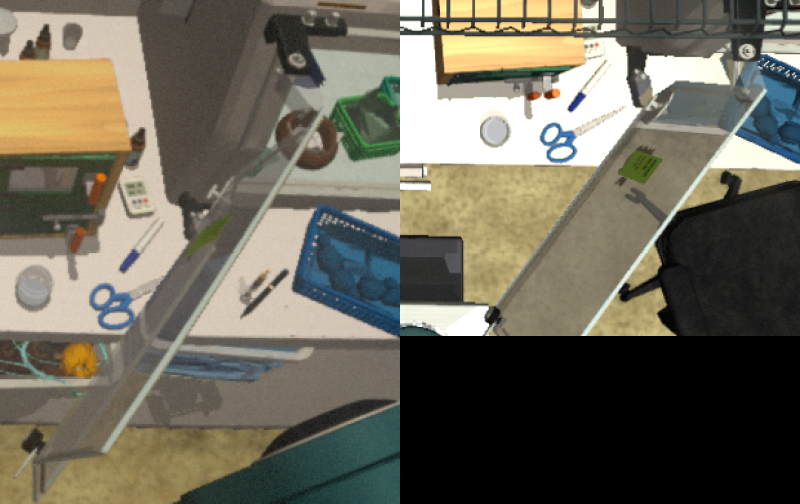

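```bash
cat >> h.py <<'E'
def tri(s,t,a,b):
    o1,d1=ray(s,*a);o2,d2=ray(t,*b)
    A=np.stack([d1,-d2],1);k=np.linalg.lstsq(A,o2-o1,rcond=None)[0]
    return (o1+d1*k[0]+o2+d2*k[1])/2,np.linalg.norm(o1+d1*k[0]-o2-d2*k[1])
E
python3 - <<'E'
from h import *
s=read_camera("side");t=read_camera("top")
S=lambda x,y:(370+x*.675,60+y*.6746)
T=lambda x,y:(330+(x-400)*.775,140+y*.774)
for n,a,b in(("topfar",(322,110),(762,92)),("knobnear",(33,440),(490,315)),("knobfar",(193,215),(640,85)),("green",(208,238),(640,165)),("clampblk",(295,45),(745,50)),("clampR",(315,80),(757,88))):print(n,tri(s,t,S(*a),T(*b)))
# bright edge: plane from side line, intersect with rays of top line points
o,d1=ray(s,*S(105,450));_,d2=ray(s,*S(322,110));N=np.cross(d1,d2)
for p in((590,329),(650,248),(700,178),(762,92)):
    q,d=ray(t,*T(*p));print("edge",q+d*(N@(o-q))/(N@d))
o,d1=ray(s,*S(38,462));_,d2=ray(s,*S(193,225));N=np.cross(d1,d2)
for p in((492,318),(550,230),(640,110)):
    q,d=ray(t,*T(*p));print("lower",q+d*(N@(o-q))/(N@d))
E
```

```text
topfar (array([ 0.567 , -0.4862,  0.4559]), np.float64(0.0015472946719857403))
knobnear (array([ 0.1982, -0.1279,  0.2676]), np.float64(0.005232872099237649))
knobfar (array([ 0.6011, -0.429 ,  0.1313]), np.float64(0.00831052074746609))
green (array([ 0.4546, -0.3635,  0.3179]), np.float64(7.57229592974257e-05))
clampblk (array([ 0.6194, -0.4365,  0.5135]), np.float64(0.0015246901116350892))
clampR (array([ 0.5685, -0.4521,  0.5088]), np.float64(0.00035816068733669396))
edge [ 0.2341 -0.2363  0.4658]
edge [ 0.3463 -0.3197  0.4708]
edge [ 0.4438 -0.3927  0.4666]
edge [ 0.5666 -0.4848  0.4602]
lower [ 0.1754 -0.1381  0.1991]
lower [ 0.3294 -0.2456  0.188 ]
lower [ 0.5485 -0.3984  0.2262]
```

Emit:
move_arm(series=[0,-0.3,0,0,0.0132,0,1,0,-0.4,0,0,0.0132,0,1,0,-0.4,0,0,0.0132,0,1,0,-0.4,0,0,0.0132,0,1,0,-0.4,0,0,0.0132,0,1])

```text
clock: 1.02
tcp_pos: [0.1605, -0.6294, 0.4811]
tcp_rot: [[-0.999, 0.0, 0.041], [-0.041, -0.001, -0.999], [-0.0, -1.0, 0.001]]
contact_force: [0.8, -1.2, -0.1]
grip_width: 1.002
```

Emit:
move_arm(series=[0,-0.4,0,0,0,0,0.8,-0.235,0,-0.309,0,0,0,0.6,-0.235,0,-0.309,0,0,0,0.6,-0.235,0,-0.309,0,0,0,0.6,-0.235,0,-0.309,0,0,0,0.6])

```text
clock: 1.65
tcp_pos: [0.2945, -0.4368, 0.5389]
tcp_rot: [[-0.999, 0.0, 0.042], [-0.042, -0.0, -0.999], [-0.0, -1.0, 0.0]]
contact_force: [0.8, 0.6, 0.5]
grip_width: 0.599
```

Emit:
move_arm(series=[-0.235,0,-0.309,0,0,0,0.6,-0.235,0,-0.309,0,0,0,0.6,-0.235,0,-0.309,0,0,0,0.6,-0.235,0,-0.309,0,0,0,0.6,-0.235,0,-0.309,0,0,0,0.6])

```text
clock: 2.28
tcp_pos: [0.4606, -0.1979, 0.5391]
tcp_rot: [[-0.999, 0.001, 0.042], [-0.042, -0.001, -0.999], [-0.001, -1.0, 0.001]]
contact_force: [0.5, -0.5, -0.1]
grip_width: 0.597
```

Emit:
move_arm(series=[-0.187,0.348,0.077,0,0,0,0.6,-0.187,0.348,0.077,0,0,0,0.6,-0.187,0.348,0.077,0,0,0,0.6,-0.187,0.348,0.077,0,0,0,0.6,0,0,0,0,0,0,0.6])

```text
clock: 2.9
tcp_pos: [0.5725, -0.2408, 0.3242]
tcp_rot: [[-0.999, -0.009, 0.042], [-0.042, 0.004, -0.999], [0.009, -1.0, -0.005]]
contact_force: [0.3, -0.2, 0.8]
grip_width: 0.6
```

```bash
python3 - <<'E'
from h import *
s=read_camera("side");t=read_camera("top")
a=cv2.resize(s["frame"][60:300,320:520],(400,480),interpolation=3)
b=cv2.resize(t["frame"][100:300,320:520],(400,400),interpolation=3)
im=np.zeros((480,800,3),np.uint8);im[:,:400]=a;im[:400,400:]=b
cv2.imwrite("pics/c3.png",np.clip(im*1.4,0,255).astype(np.uint8));print(get_obs()["tcp_pos"],proj(s,[.575,-.239,.271]),proj(t,[.575,-.239,.271]))
E
```

```text
[ 0.5741 -0.2409  0.3304] [[437.8154 179.6932]] [[450.7107 211.5469]]
```

View pics/c3.png

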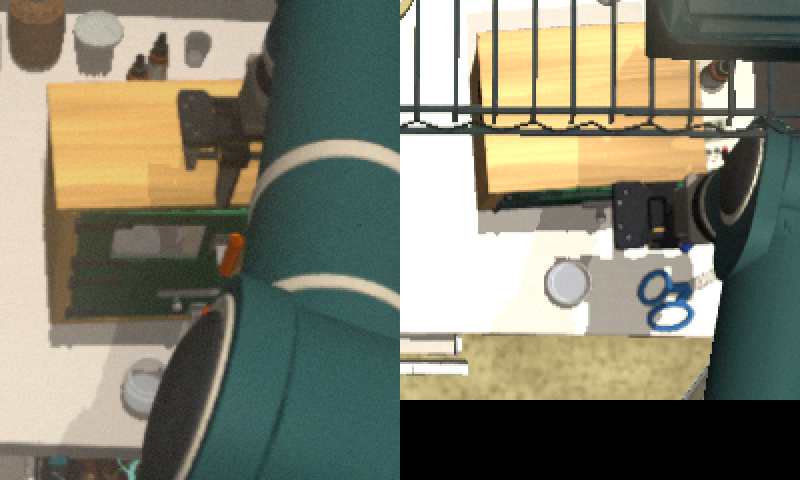

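```bash
python3 - <<'E'
from h import *
o=get_obs();print(o["q"],o["joint_efforts"],o["contact_force"],o["clock"])
t=read_camera("top");s=read_camera("side")
im=np.vstack([s["frame"],t["frame"]]);im=cv2.resize(im,(480,600),interpolation=3)
cv2.imwrite("pics/c4.png",np.clip(im*1.4,0,255).astype(np.uint8))
E
```

```text
[ 0.5962  0.3485 -0.338   1.4853  0.1166  1.3279 -1.2794] [  0.058  -43.2761  -2.6678 -25.4472   0.0053  -0.0896  -0.0037] [0.2886 0.4888 0.5368] 3.0
```

View pics/c4.png

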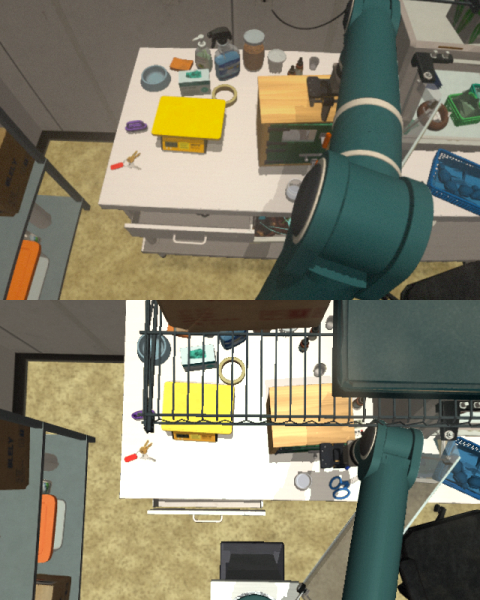

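Emit:
move_arm(series=[0,0.15,-0.01,0,0,0,0.6,0,0.15,0,0,0,0,0.6,0,0.15,0,0,0,0,0.6,0,0.15,0,0,0,0,0.6,0,0,0,0,0,0,0.6])

```text
clock: 3.72
tcp_pos: [0.5734, -0.2396, 0.2409]
tcp_rot: [[-0.999, 0.0, 0.042], [-0.042, -0.001, -0.999], [-0.0, -1.0, 0.001]]
contact_force: [-0.1, 0.2, 1.1]
grip_width: 0.598
```

Emit:
move_arm(series=[0,0,0,0,0,0,0,0,0,0,0,0,0,0,0,0,0,0,0,0,0,0,0,0,0,0,0,0], force=15)

```text
clock: 4.22
tcp_pos: [0.574, -0.2396, 0.2403]
tcp_rot: [[-0.999, 0.0, 0.042], [-0.042, -0.0, -0.999], [-0.0, -1.0, 0.0]]
contact_force: [0.3, -0.1, 0.6]
grip_width: 0.187
```

```bash
python3 - <<'E'
from h import *
H=np.array([.6085,-.068]);p=np.array([.574,-.2396]);v=p-H;yaw=np.arctan2(-.999,.042)
rot=lambda a:np.array([[np.cos(a),-np.sin(a)],[np.sin(a),np.cos(a)]])
for i in range(20):
    d=H+rot(-np.radians(4.25)*(i+1))@v-(H+rot(-np.radians(4.25)*i)@v)
    z=np.array([np.cos(yaw),np.sin(yaw)]);x=np.array([z[1],-z[0]])
    print(i,np.round([d@x/.15,d@z/.15],3),H+rot(-np.radians(4.25)*(i+1))@v);yaw-=.0153*np.pi
E
```

```text
0 [ 0.083 -0.024] [ 0.5614 -0.2366]
1 [ 0.083 -0.026] [ 0.549  -0.2326]
2 [ 0.082 -0.028] [ 0.537  -0.2278]
3 [ 0.081 -0.03 ] [ 0.5253 -0.222 ]
4 [ 0.08  -0.032] [ 0.5142 -0.2154]
5 [ 0.079 -0.034] [ 0.5035 -0.208 ]
6 [ 0.079 -0.036] [ 0.4934 -0.1999]
7 [ 0.078 -0.038] [ 0.4839 -0.191 ]
8 [ 0.077 -0.04 ] [ 0.4752 -0.1814]
9 [ 0.075 -0.042] [ 0.4671 -0.1712]
10 [ 0.074 -0.044] [ 0.4599 -0.1604]
11 [ 0.073 -0.046] [ 0.4534 -0.1492]
12 [ 0.072 -0.048] [ 0.4478 -0.1375]
13 [ 0.071 -0.05 ] [ 0.4431 -0.1254]
14 [ 0.069 -0.052] [ 0.4393 -0.113 ]
15 [ 0.068 -0.054] [ 0.4365 -0.1003]
16 [ 0.066 -0.055] [ 0.4346 -0.0875]
17 [ 0.065 -0.057] [ 0.4336 -0.0745]
18 [ 0.063 -0.059] [ 0.4336 -0.0615]
19 [ 0.062 -0.06 ] [ 0.4345 -0.0486]
```

Emit:
move_arm(series=[0.083,0,-0.024,0,0.0153,0,0,0.083,0,-0.026,0,0.0153,0,0,0.082,0,-0.028,0,0.0153,0,0,0.081,0,-0.03,0,0.0153,0,0,0.08,0,-0.032,0,0.0153,0,0])

```text
clock: 4.85
tcp_pos: [0.5147, -0.2149, 0.2401]
tcp_rot: [[-0.98, 0.002, -0.198], [0.198, 0.0, -0.98], [-0.002, -1.0, -0.001]]
contact_force: [2.3, 0.7, -1.2]
grip_width: 0.162
```

Emit:
move_arm(series=[0.079,0,-0.034,0,0.0153,0,0,0.079,0,-0.036,0,0.0153,0,0,0.078,0,-0.038,0,0.0153,0,0,0.077,0,-0.04,0,0.0153,0,0,0.075,0,-0.042,0,0.0153,0,0])

```text
clock: 5.48
tcp_pos: [0.4679, -0.1707, 0.2401]
tcp_rot: [[-0.905, 0.003, -0.426], [0.426, 0.0, -0.905], [-0.002, -1.0, -0.002]]
contact_force: [4.0, 0.9, -3.1]
grip_width: 0.165
```

Emit:
move_arm(series=[0.074,0,-0.044,0,0.0153,0,0,0.073,0,-0.046,0,0.0153,0,0,0.072,0,-0.048,0,0.0153,0,0,0.071,0,-0.05,0,0.0153,0,0,0.069,0,-0.052,0,0.0153,0,0])

```text
clock: 6.1
tcp_pos: [0.4403, -0.113, 0.2402]
tcp_rot: [[-0.777, 0.003, -0.629], [0.629, -0.0, -0.777], [-0.003, -1.0, -0.002]]
contact_force: [5.3, -1.3, -4.2]
grip_width: 0.161
```

Emit:
move_arm(series=[0.063,0,-0.06,0,0.0153,0,0,0.063,0,-0.06,0,0.0153,0,0,0.063,0,-0.06,0,0.0153,0,0,0.061,0,-0.062,0,0.0153,0,0,0.06,0,-0.062,0,0.0153,0,0])

```text
clock: 6.72
tcp_pos: [0.435, -0.0488, 0.2399]
tcp_rot: [[-0.604, -0.006, -0.797], [0.797, -0.001, -0.604], [0.003, -1.0, 0.005]]
contact_force: [-7.5, -1.0, 6.6]
grip_width: 0.163
```

Emit:
move_arm(series=[0,0,0,0,0,0,0,0,0,0,0,0,0,0])

```text
clock: 6.98
tcp_pos: [0.4352, -0.048, 0.2399]
tcp_rot: [[-0.607, -0.005, -0.795], [0.795, 0.0, -0.607], [0.003, -1.0, 0.004]]
contact_force: [-7.9, 0.6, 5.8]
grip_width: 0.166
```

```bash
python3 - <<'E'
from h import *
o=get_obs();print(o["tcp_pos"],o["contact_force"],o["q"])
s=read_camera("side");t=read_camera("top")
a=cv2.resize(s["frame"][60:300,300:500],(400,480),interpolation=3)
b=cv2.resize(t["frame"][100:300,300:500],(400,400),interpolation=3)
im=np.zeros((480,800,3),np.uint8);im[:,:400]=a;im[:400,400:]=b
cv2.imwrite("pics/c5.png",np.clip(im*1.4,0,255).astype(np.uint8))
E
```

```text
[ 0.4352 -0.048   0.2399] [-7.9125  0.6337  5.7528] [ 0.3911  0.0788 -0.373   2.0165  0.033   1.0574 -2.4869]
```

View pics/c5.png

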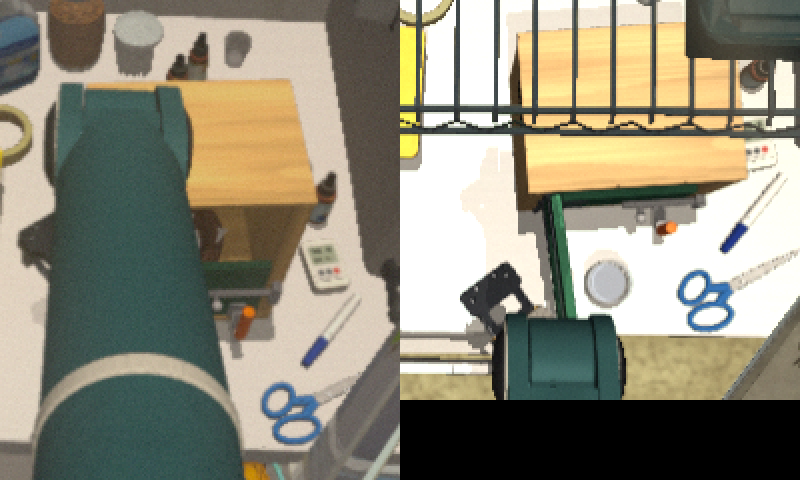

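Emit:
move_arm(series=[0,0,0,0,0,0,0.35,0,0,0,0,0,0,0.35,0,0,0,0,0,0,0.35,0,0,0,0,0,0,0.35])

```text
clock: 7.58
tcp_pos: [0.4378, -0.0484, 0.24]
tcp_rot: [[-0.607, 0.0, -0.795], [0.795, -0.0, -0.607], [-0.0, -1.0, -0.0]]
contact_force: [-0.3, 0.2, 0.4]
grip_width: 0.347
```

Emit:
move_arm(series=[0,-0.1,0,0,0,0,0.35,0,-0.15,0,0,0,0,0.35,0,-0.2,0,0,0,0,0.35,0,-0.2,0,0,0,0,0.35,0,-0.2,0,0,0,0,0.35])

```text
clock: 8.2
tcp_pos: [0.4377, -0.0484, 0.3696]
tcp_rot: [[-0.607, 0.001, -0.795], [0.795, -0.0, -0.607], [-0.001, -1.0, -0.001]]
contact_force: [0.3, -0.5, 0.0]
grip_width: 0.353
```

Emit:
move_arm(series=[0.0,-0.2,0,0,0,0,0.35,0,0,0,0,0,0,0.35,0,0,0,0,0,0,0.35])

```text
clock: 8.57
tcp_pos: [0.4374, -0.0484, 0.3973]
tcp_rot: [[-0.607, -0.0, -0.795], [0.795, -0.0, -0.607], [0.0, -1.0, 0.0]]
contact_force: [-0.0, 0.9, -0.5]
grip_width: 0.353
```

```bash
python3 - <<'E'
from h import *
o=get_obs();print(o["tcp_pos"],o["contact_force"],o["joint_velocities"],o["clock"])
s=read_camera("side");t=read_camera("top")
a=cv2.resize(s["frame"][60:300,300:500],(400,480),interpolation=3)
b=cv2.resize(t["frame"][100:300,300:500],(400,400),interpolation=3)
im=np.zeros((480,800,3),np.uint8);im[:,:400]=a;im[:400,400:]=b
cv2.imwrite("pics/c6.png",np.clip(im*1.4,0,255).astype(np.uint8))
E
```

```text
[ 0.4374 -0.0484  0.3973] [-0.034   0.9183 -0.5445] [ 0.0006  0.0094  0.001   0.0183 -0.0006 -0.0018 -0.0014] 8.575
```

View pics/c6.png

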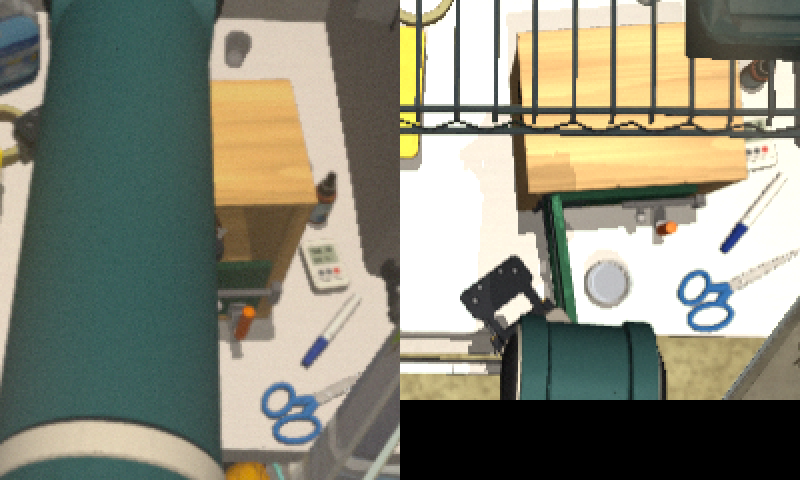

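```bash
python3 -c "
from rig import *
print(close_job())"
```

```text
the job is handed in; nothing more can be done
None
```

I opened the top half of the door to about 85–90° and left it standing open, then handed the job in at about 8.6 s. `close_job` gives no verdict, so the results below are from my own last checks.

**What I did:** I lifted the arm over the glass pane standing between the start pose and the box. I gripped the upper pull from above, swung the door along its hinge arc, let go and lifted 157 mm clear.

**Last checks:**
- **Door:** the final top view still shows the top half about square to the box after the release. I judged the angle from the picture and the arm's path (about 85° of arc); I didn't measure the joint itself.
- **Jar:** it is at the same pixel as at the start, about (403.5, 242) in the top view, so it hasn't moved.
- **Bottom half and bolt:** the bottom half looks shut. The arm never went near the bolt, but I didn't measure its position.
- **Arm:** it is still and touching nothing; the contact force reads about 1 N, which is noise level. The highest force I saw was about 10 N, in the readings taken between moves during the swing.

No check failed or disagreed. I viewed nine pictures.

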